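# Hang the shears and the tape reel on the first-aid stands

## Robot

A 6-joint arm with a two-finger parallel gripper is mounted at the origin on the work surface. World frame = base frame: x ahead of the robot, y to its left, z up, the work surface at z = 0. Lengths are in m, angles in degrees, forces in N, time in s.
With the tool pointing down it reaches from about 0.325 to 0.85 m from the base axis. Payload 15.5 kg.
Tool frame: the origin (TCP) lies midway between the tips of the shut fingers; the grasp point (between the pads) lies 19 mm behind it; z points along the fingers, y is the line along which they close (so a half turn about z gives the same grasp; the last joint's range is limited). The gripper opens to 91 mm and grips with 3 to 60 N. Pads are 32 mm wide; open, the fingers measure 118 mm over their backs; the gripper's body (76 mm by 178 mm) begins 60 mm behind the grasp point.
Start: joints at [65.632, 28.281, 77.091, -0, 74.628, -5.472], TCP at [0.202, 0.591, 0.214] pointing down, gripper open.
Joint ranges: [-166.48, 166.48], [-47.26, 123.95], [12.59, 153.08], [-70.14, 250.14], [6.76, 159.57], [-176.63, 176.63]. Speed limits (degrees/s): [108.29, 108.29, 147.25, 172.46, 172.46, 172.46].

## Interface

Orientations are given as a 3x3 rotation matrix whose columns are the frame's x, y, z axes.
In Python, from bench import ctrl gives the robot as it stands. The module is installed in compiled form; this text tells all that it offers. Calls block until the motion is done:
- ctrl.goto(position, orientation): joint-space move of the TCP to a pose.
- ctrl.move_l(position, vel=0.15, ori=None, contact_N=None): straight line of the TCP; ori=None keeps the orientation; vel is the mean speed in m/s. With contact_N (N) it stops when the force on the tool has changed by that much, and returns True; else False.
- ctrl.movej(angles): joint-space move.
- ctrl.command_gripper(opening): opening from 0.0 (shut) to 1.0 (fully open); the grip force is fixed at half the most; returns when the fingers have stopped.
- ctrl.sleep(seconds).
- ctrl.ik(position, orientation): joint angles nearest the present ones, or None.
- ctrl.read_camera(name): name is "scene" or "top" or "wrist"; returns the picture (480x640x3 uint8, blue, green, red); there is no depth.
- ctrl.camera_params(name): a dict with "fx", "fy", "cx", "cy" (pixels), "pose" (4x4, takes a point from camera to world coordinates); the wrist camera has in their place "T_tool_cam" (4x4, takes a point from camera to tool coordinates, whose origin is the TCP and whose axes are the flange's). Camera axes: x right, y up, looking along -z (the intrinsics and any distortion apply to the point x, -y, -z); pixel columns grow to the right and rows downward; lengths in m; the calibration is good to about 2 mm. A picture is of the moment at which its call begins: read the wrist's pose just before it. camera_params takes no time and is no camera call.
A pose or a line that the arm cannot do raises ctrl.MotionError and nothing moves.
- ctrl.sign_off(): hands the job in; it is judged then, once.
Readings, each from a call of its own:
- ctrl.current_t(): time.
- ctrl.current_q(): joint angles.
- ctrl.current_dq(): joint speeds.
- ctrl.current_effort(): joint torques, N m.
- ctrl.current_tool_pos(): TCP position.
- ctrl.current_eef_rot(): TCP orientation.
- ctrl.current_contact_force(): force on the tool from outside, world axes, zero at the start.
- ctrl.current_wrist_torque(): the same for the moment, N m.
- ctrl.current_grip_width(): opening from 0.0 (shut) to 1.0 (fully open).
- ctrl.current_grasp_force(): force on a finger pad.
Only numpy, scipy, OpenCV 4.12 (cv2) and the standard library are available. Lean on these libraries where they do the work, as an engineer would, in place of code of your own. Each camera call takes 0.05 s, during which the arm holds its last target. There are 200 camera calls.

## Task

Tidy the first-aid kit: take the shears that lie across the tape reel and hang them by their larger finger ring on the thin peg, points down the slope, then slip the tape reel onto the thick post of the other leaning stand, both fully home against the sloping board. Leave the other kit contents and the bottles and packs around where they stand.

Things in the scene. Friction and masses are not known exactly. Their poses are not given: they have to be found in the camera images.
- shears: Closed bandage shears, 170 x 73 x 8 mm, steel blades, two black finger rings, 120 g; start flat, 35 mm up, rings on the tape reel, blades on the yellow carton. Origin: underside at the pivot; x from rings (-81 mm) to points (+85), z up. Grip the pivot block: 40 long (x) by 20 wide (y) by 8 mm, centred on the origin, over a 39 mm gap between reel and carton. Blade beyond: 16, then 10 mm wide.
- shears_eye (a point): Centre of the larger finger ring, at (-60, 15, 4) mm in the shears' frame, axis along the shears' z. Hole 25 mm in diameter, outside 42 mm; the bar of the ring is round, 8 mm thick. The smaller ring beside it (hole 13 mm, on the -y side) is not the one to hang by.
- shears_tip (a point): Points of the shears, at (85, 0, 4) mm in the shears' frame.
- reel: Blue tape reel with a steel core, lying flat in the kit under the shears' rings: a ring 62 mm outside diameter, 30 mm bore, 30 mm high, about 80 g. Origin: centre of its underside, z along its axis. Grip it across the outside.
- thin_peg: Thin steel peg, 11 mm dia, 50 mm long, tapered end, on one of two alike white leaning stands (they swap places and turn). Origin: foot of the peg on the sloping board, 100 mm above the worktop; z out along the peg, 28 deg from vertical, towards the robot; x up the slope, y across. Board: 90 mm wide (y), from x = -135 mm (low end) to +40 mm.
- thick_post: The thick steel post, 20 mm in diameter, 50 mm long with a tapered end, on the other stand. Frame and board as for the thin peg.
- kit: White open first-aid tray, 260 x 320 mm outside, walls 50 mm high and 5 mm thick, floor 5 mm thick; its red lid lies folded back flat beyond it (on the +x side, 25 mm high, to x = 323 mm). Fixed. Origin: centre of the underside; x, y along its sides.
- carton: Yellow carton in the kit, 80 x 66 x 30 mm, under the shears' blades. Origin: centre of its underside.
- roll_a: White bandage roll standing in the kit, 52 mm in diameter, 50 mm high. Origin: centre of its underside.
- roll_b: Second bandage roll like roll_a, 52 mm in diameter, 50 mm high. Origin: centre of its underside.
- bottle: Amber bottle standing on the worktop, 60 mm in diameter, 150 mm high. Origin: centre of its underside.
- cream: White and green cream carton standing on end, 45 x 60 mm, 100 mm high. Origin: centre of its underside.
- jar: White jar, 64 mm in diameter, 80 mm high. Origin: centre of its underside.
- tissues: Pack of tissues lying on the worktop, 105 x 50 x 26 mm. Origin: centre of its underside.

How it is judged:
By the outcome, as a careful person would: the job done as asked, in the order asked, and still so for the second after the job is handed in, with the robot touching nothing.
It also fails if it takes over 72 s, if anything falls off the work surface, if the arm or the gripper's body presses on something with over 40 N, if the wrist force passes 120 N, or if a joint passes its speed limit or range.

## Working session

There is one attempt and no reset: what is moved stays moved. The work goes in short steps, each a Python script; the robot and the scene stay as the last script left them, time stands still between calls to the robot, and variables do not carry over. Pictures are saved under pics/ and viewed, at most 10 in all, crops included, and the job is handed in when it is done.

```bash
mkdir -p pics; python3 - <<'E'
from bench import ctrl
import cv2,numpy as np
np.set_printoptions(precision=4,suppress=True)
for n in("scene","top"):
    cv2.imwrite(f"pics/{n}0.png",ctrl.read_camera(n)); print(n,ctrl.camera_params(n))
print(ctrl.camera_params("wrist"),ctrl.current_t(),ctrl.current_eef_rot())
E
```

```text
scene {'fx': 516.234154424225, 'fy': 516.234154424225, 'cx': 318.74979327707206, 'cy': 247.1362488589479, 'pose': array([[ 0.7197, -0.416 ,  0.5559,  1.2876],
       [ 0.6943,  0.4341, -0.574 , -0.7117],
       [-0.0026,  0.799 ,  0.6013,  0.871 ],
       [ 0.    ,  0.    ,  0.    ,  1.    ]])}
top {'fx': 473.1941095332202, 'fy': 473.1941095332202, 'cx': 316.4567436229216, 'cy': 233.39653745495582, 'pose': array([[ 0.0186,  0.9829, -0.1834,  0.3614],
       [-0.9995,  0.0133, -0.0299,  0.0378],
       [-0.0269,  0.1839,  0.9826,  1.1606],
       [ 0.    ,  0.    ,  0.    ,  1.    ]])}
{'fx': 359.2154046139401, 'fy': 359.2154046139401, 'cx': 319.31586598054406, 'cy': 236.5441843709292, 'T_tool_cam': array([[-0.0003,  0.9638,  0.2668,  0.0746],
       [ 1.    ,  0.0002,  0.0004,  0.001 ],
       [ 0.0004,  0.2668, -0.9638, -0.1711],
       [ 0.    ,  0.    ,  0.    ,  1.    ]])} 0.1 [[-0.9461  0.3238 -0.0004]
 [ 0.3238  0.9461 -0.0011]
 [ 0.0001 -0.0011 -1.    ]]
```

View pics/top0.png

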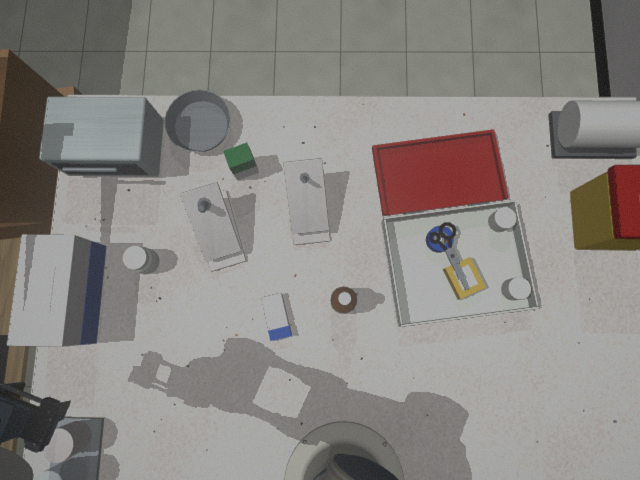

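View pics/scene0.png

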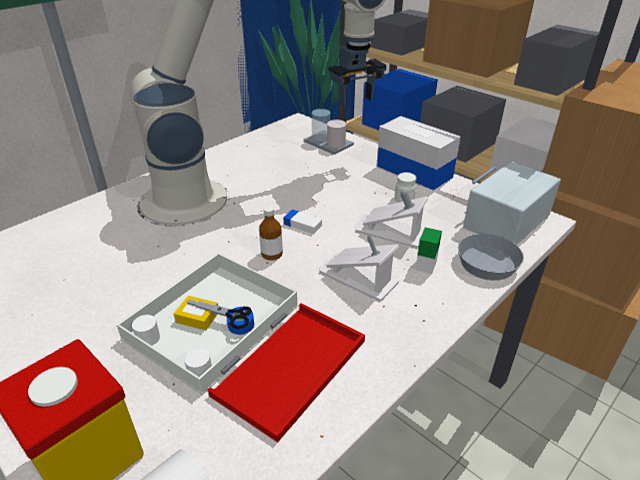

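The top view shows the shears' rings at about (440,235), with points near (467,285). The stands' pegs are near (205,205) and (305,178), and the bottle is at (344,299). I'll enlarge both areas for precise measurement.

```bash
cat > h.py <<'E'
from bench import ctrl
import cv2,numpy as np
np.set_printoptions(precision=4,suppress=True)
def ray(n,uv,pose=None):
    p=ctrl.camera_params(n)
    if pose is None: pose=p["pose"] if "pose" in p else None
    d=np.array([(uv[0]-p["cx"])/p["fx"],-(uv[1]-p["cy"])/p["fy"],-1.])
    return pose[:3,3],pose[:3,:3]@d
def atz(n,uv,z,pose=None):
    o,d=ray(n,uv,pose); return o+d*(z-o[2])/d[2]
def proj(n,X,pose=None):
    p=ctrl.camera_params(n); pose=p["pose"] if pose is None else pose
    c=(np.atleast_2d(X)-pose[:3,3])@pose[:3,:3]
    return np.c_[p["cx"]-p["fx"]*c[:,0]/c[:,2],p["cy"]+p["fy"]*c[:,1]/c[:,2]]
def wpose():
    T=np.eye(4);T[:3,:3]=ctrl.current_eef_rot();T[:3,3]=ctrl.current_tool_pos()
    return T@ctrl.camera_params("wrist")["T_tool_cam"]
E
python3 - <<'E'
import cv2,numpy as np
t=cv2.imread("pics/top0.png");s=cv2.imread("pics/scene0.png")
a=cv2.resize(t[150:275,175:335],(800,600),interpolation=cv2.INTER_CUBIC)[:, :]
b=cv2.resize(t[210:310,400:500],(400,400),interpolation=cv2.INTER_CUBIC)
c=cv2.resize(s[185:305,315:435],(400,400),interpolation=cv2.INTER_CUBIC)
a=cv2.resize(t[150:275,175:335],(640,500),interpolation=cv2.INTER_CUBIC)
cv2.imwrite("pics/a.png",a); cv2.imwrite("pics/bc.png",np.hstack([b,c]))
E
```

```text
(no output)
```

View pics/a.png

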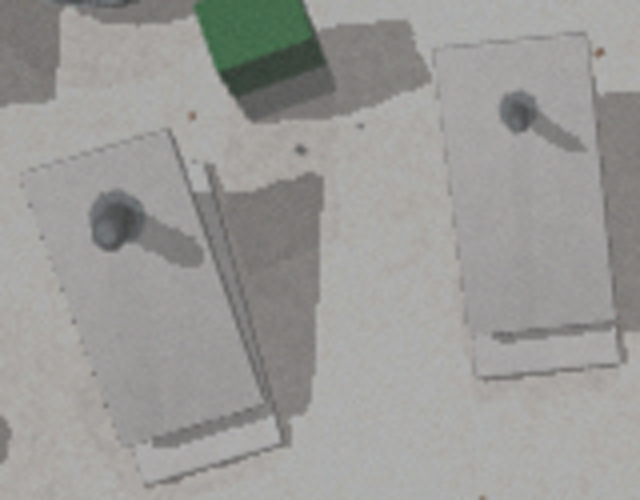

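View pics/bc.png

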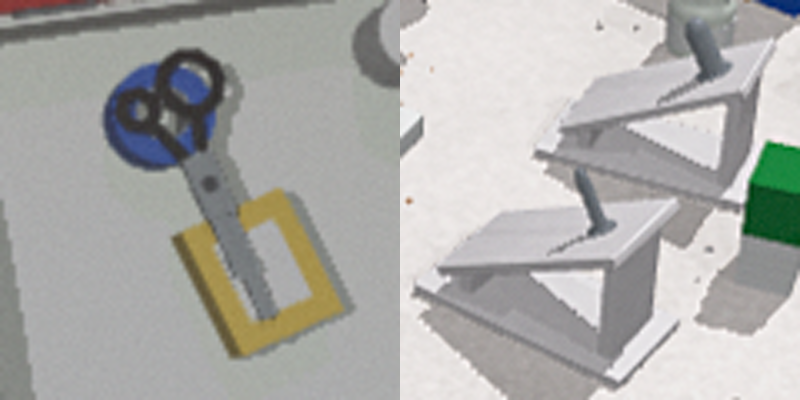

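```bash
cat > fit.py <<'E'
from h import *
from scipy.optimize import least_squares
A=np.radians(28)
def stand(p):
    h=np.array([np.cos(p[2]),np.sin(p[2]),0]);z=np.array([0,0,1.])
    X=np.cos(A)*h+np.sin(A)*z; Z=-np.sin(A)*h+np.cos(A)*z
    return np.c_[X,np.cross(Z,X),Z],np.array([p[0],p[1],.1])
E
python3 - <<'E'
from fit import *
L=np.array([[.04,.045,0],[.04,-.045,0],[-.135,-.045,0],[-.135,.045,0],[0,0,.05],[0,0,0]])
t={'thin':[[433,47],[586,33],[616,322],[472,337],[514,108],None],'thick':[[20,173],[168,130],[266,402],[122,446],[106,232],None]}
s={'thin':[[680,200],[612,262],[440,268],[505,212],[580,170],[602,230]],'thick':[[775,40],[725,97],[562,128],[612,80],[693,22],[712,74]]}
for k in t:
    r=[];
    def res(p):
        R,o=stand(p);W=L@R.T+o; a=[]
        a.append(proj("top",W[:5])-(np.array(t[k][:5])/4+[175-.4,150-.4]))
        a.append(proj("scene",W)-((np.array(s[k])-[400,0])*.3+[315-.35,185-.35]))
        return np.vstack(a)
    g=atz("top",np.array(t[k][4])/4+[175,150],.14)
    f=least_squares(lambda p:res(p).ravel(),[g[0],g[1],0],loss='soft_l1')
    print(k,f.x[:2],np.degrees(f.x[2]),'\n',res(f.x).round(1).tolist())
q={'eye':[190,82],'small':[140,108],'piv':[210,183],'tip':[268,318]}
P={k:atz("top",np.array(v)/4+[399.6,209.6],.039)[:2] for k,v in q.items()}
print(P,np.linalg.norm(P['eye']-P['tip']),np.hypot(145,15))
loc=np.array([[-.06,.015],[.085,0]]);W=np.array([P['eye'],P['tip']])
d=W[1]-W[0];l=loc[1]-loc[0];yaw=np.arctan2(d[1],d[0])-np.arctan2(l[1],l[0])
c,sn=np.cos(yaw),np.sin(yaw);R=np.array([[c,-sn],[sn,c]])
print('shears',np.degrees(yaw),(W-loc@R.T),'mean',(W-loc@R.T).mean(0))
print('reel',atz("top",np.array([160,115])/4+[399.6,209.6],.03),'bottle',atz("top",[344,299],.15),'tiss',atz("top",[277,317],.026),'cream',atz("top",[239,155],.1),'jar',atz("top",[134,258],.08))
print('rolls',atz("top",[505,218],.055),atz("top",[518,288],.055))
print('kit corners',[atz("top",v,.05)[:2] for v in([384,220],[518,205],[540,306],[402,325])])
E
```

```text
thin [0.6943 0.1013] 6.590943999059003 
 [[0.1, -0.0], [0.6, -0.5], [-0.1, -0.6], [-1.1, -0.6], [1.0, 3.9], [-0.1, -0.5], [0.6, -0.8], [-1.1, -0.3], [-0.5, -0.3], [0.1, 0.1], [0.6, 0.2]]
thick [0.627  0.3319] 17.374487498783225 
 [[0.1, -0.4], [0.9, -0.6], [-0.2, 0.4], [-0.2, -0.0], [0.6, 0.6], [0.3, -0.3], [5.2, -1.6], [-1.0, 0.1], [-4.4, -0.7], [0.3, -0.2], [1.2, -0.1]]
{'eye': array([ 0.583 , -0.2412]), 'small': array([ 0.5667, -0.211 ]), 'piv': array([ 0.5221, -0.2511]), 'tip': array([ 0.4429, -0.2821])} 0.14595916127339323 145.7737973711325
shears -157.84980982851508 [[ 0.5218 -0.25  ]
 [ 0.5216 -0.25  ]] mean [ 0.5217 -0.25  ]
reel [ 0.5643 -0.2249  0.03  ] bottle [0.4096 0.0076 0.15  ] tiss [0.3705 0.162  0.026 ] cream [0.7454 0.2568 0.1   ] jar [0.4991 0.4941 0.08  ]
rolls [ 0.6108 -0.3742  0.055 ] [ 0.4462 -0.3949  0.055 ]
kit corners [array([ 0.6034, -0.0894]), array([ 0.6441, -0.4085]), array([ 0.4062, -0.4444]), array([ 0.3575, -0.1287])]
```

```bash
cat > w.py <<'E'
from h import *
def down(yaw): # tool x along yaw (deg), pointing down
    c,s=np.cos(np.radians(yaw)),np.sin(np.radians(yaw)); x=np.array([c,s,0]);z=np.array([0,0,-1.]); return np.c_[x,np.cross(z,x),z]
E
python3 - <<'E'
from w import *
for n,p,y in(("st",[.56,.22,.27],180),("sh",[.52,-.25,.17],-157.85)):
    ctrl.goto(p,down(y)); T=wpose(); cv2.imwrite(f"pics/{n}.png",ctrl.read_camera("wrist")); np.save(n+".npy",T)
print(ctrl.current_t(),ctrl.current_q())
E
```

```text
3.8333 [ -31.5211   27.0748   87.1323    0.0083   65.775  -143.7239]
```

View pics/st.png

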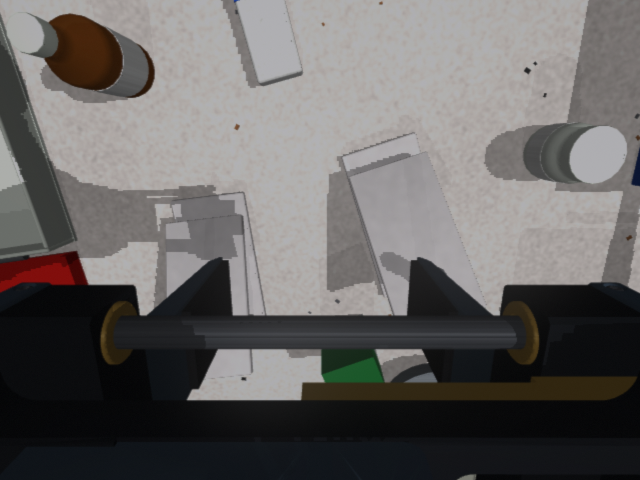

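View pics/sh.png

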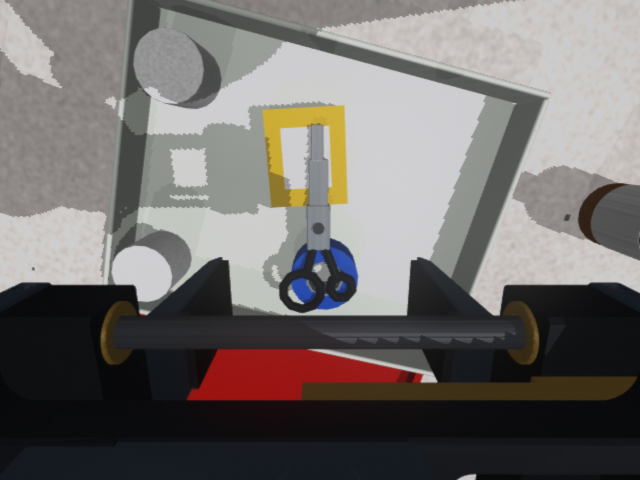

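Wrist views: shears with screw at (318,228), points at (317,124) and larger ring at (302,292), and reel at about (325,273). Low ends of the boards are at (166,218)-(243,214) for the thin peg and (352,178)-(428,152) for the thick post. I'll cross-check these against the fits.

```bash
python3 - <<'E'
from fit import *
T=np.load("sh.npy")
for n,u in dict(eye=[302,292],piv=[318,228],tip=[317,124],reel=[325,273]).items(): print(n,atz("wrist",u,.03 if n=='reel' else .04,T))
T=np.load("st.npy")
for n,p in dict(thin=[.6943,.1013,np.radians(6.59)],thick=[.627,.3319,np.radians(17.37)]).items():
    R,o=stand(p); print(n,proj("wrist",np.array([[-.135,.045,0],[-.135,-.045,0]])@R.T+o,T).tolist())
E
```

```text
eye [ 0.5834 -0.2406  0.04  ]
piv [ 0.5223 -0.2497  0.04  ]
tip [ 0.443  -0.2827  0.04  ]
reel [ 0.562  -0.2266  0.03  ]
thin [[241.82926923271083, 214.35760453584496], [165.0074484975496, 223.08220509737146]]
thick [[426.972636602393, 150.9961794552296], [348.05836179136315, 175.70068390253292]]
```

```bash
python3 - <<'E'
from w import *
from fit import stand
R,o=stand([.6943,.1013,np.radians(6.59)])
Rt=np.c_[-R[:,0],R[:,1],-R[:,2]]
pre=o+R@[-.060,.015,.078]
D=down(-157.85)
ctrl.move_l([.5222,-.25,.032],.12,contact_N=8) and print("contact",ctrl.current_tool_pos())
ctrl.command_gripper(0.0)
print(ctrl.current_grip_width()*91,ctrl.current_grasp_force())
ctrl.move_l([.5222,-.25,.26],.15)
print(ctrl.current_grip_width()*91,ctrl.current_contact_force())
ctrl.goto(pre+R[:,2]*.06,Rt)
ctrl.move_l(pre,.1)
print(ctrl.current_grip_width()*91,ctrl.current_contact_force(),ctrl.current_wrist_torque(),ctrl.current_t(),ctrl.current_tool_pos()-pre)
s=ctrl.read_camera("scene");t=ctrl.read_camera("top")
cv2.imwrite("pics/pre.png",np.hstack([cv2.resize(s[140:290,280:430],(400,400)),cv2.resize(t[130:280,230:380],(400,400))]))
E
```

```text
19.792213709250547 29.999954025985858
19.87742556521323 [-0.856   0.5257 -0.9545]
19.57588893065707 [-0.6456  0.1878 -1.4112] [0.0281 0.4695 0.019 ] 9.9833 [-0.     -0.0001  0.0002]
```

View pics/pre.png

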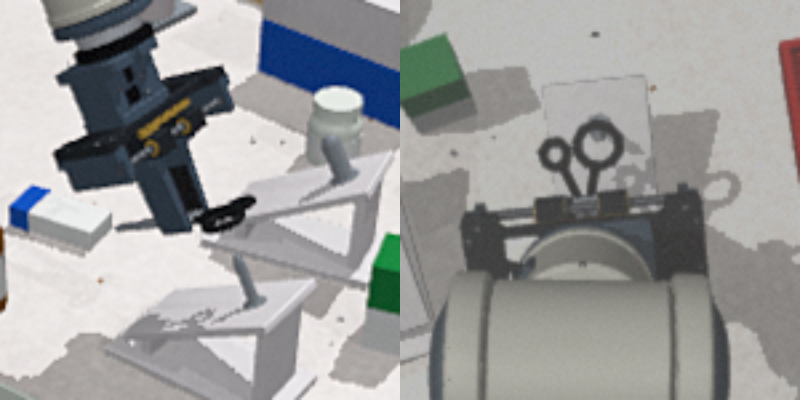

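The shears are held parallel to the board, with the larger ring over the peg: in the right-hand crop the ring is at (597,145), which is top pixel (303.9,184.4). I'll check that against the expected spot and descend with contact stop.

```bash
python3 - <<'E'
from w import *
from fit import stand
R,o=stand([.6943,.1013,np.radians(6.59)])
P=proj("top",o+R@[0,0,.085])[0]; m=np.array([197/400*150+230-.3,145/400*150+130-.3]); print(P,m)
if np.linalg.norm(P-m)<2.5:
    f=lambda z:o+R@[-.060,.015,z]
    c1=ctrl.move_l(f(.02),.06,contact_N=6); print(c1,R.T@(ctrl.current_tool_pos()-o))
    if not c1:
        c=ctrl.move_l(f(.001),.03,contact_N=5); print(c,R.T@(ctrl.current_tool_pos()-o),ctrl.current_contact_force(),ctrl.current_wrist_torque())
    s=ctrl.read_camera("scene");t=ctrl.read_camera("top")
    cv2.imwrite("pics/low.png",np.hstack([cv2.resize(s[165:290,305:430],(400,400)),cv2.resize(t[130:280,230:380],(400,400))]))
    print(ctrl.current_t())
E
```

```text
[304.016 183.554] [303.575 184.075]
False [-0.0599  0.015   0.0203]
True [-0.0602  0.015   0.0013] [-3.6579 -0.2213  8.3656] [0.0925 0.2131 0.0643]
11.9167
```

View pics/low.png

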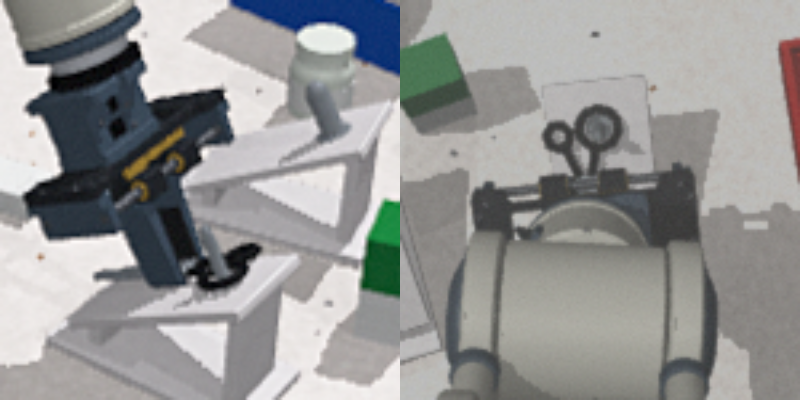

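```bash
python3 - <<'E'
from w import *
from fit import stand
R,o=stand([.6943,.1013,np.radians(6.59)])
f=lambda z:o+R@[-.060,.015,z]
ctrl.move_l(f(.003),.03)
ctrl.command_gripper(.5); ctrl.move_l(f(.04),.08)
ctrl.command_gripper(0.); print(ctrl.move_l(f(.004),.03,contact_N=4),R.T@(ctrl.current_tool_pos()-o))
ctrl.move_l(f(.13),.15)
ctrl.goto([.5,-.1,.35],down(180))
print(ctrl.current_t())
s=ctrl.read_camera("scene");t=ctrl.read_camera("top")
cv2.imwrite("pics/hung.png",np.hstack([cv2.resize(s[165:290,305:430],(400,400)),cv2.resize(t[150:250,260:360],(400,400))]))
E
```

```text
True [-0.0601  0.015   0.0093]
17.1083
```

View pics/hung.png

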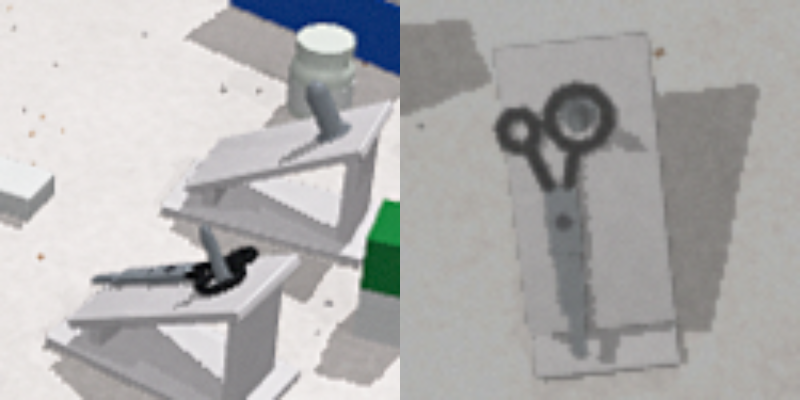

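The shears lie flat on the board, with the larger ring on the thin peg and the points down the slope. Next is the reel, measured by blue segmentation.

```bash
python3 - <<'E'
from w import *
from fit import stand
ctrl.command_gripper(1.0)
ctrl.goto([.50,-.22,.17],down(-157.85)); T=wpose(); im=ctrl.read_camera("wrist")
hsv=cv2.cvtColor(im,cv2.COLOR_BGR2HSV); m=cv2.inRange(hsv,(105,120,50),(130,255,255)); m[300:]=0
n,l,st,_=cv2.connectedComponentsWithStats(m); k=1+st[1:,4].argmax(); print(st[k])
def cen(pts):
    M=cv2.moments(cv2.convexHull(pts.astype(np.float32).reshape(-1,1,2))); return np.array([M['m10'],M['m01']])/M['m00'],M['m00']
ob,a=cen(np.argwhere(l==k)[:,::-1])
th=np.linspace(0,6.283,60); C=np.c_[.031*np.cos(th),.031*np.sin(th)]
pred=lambda p:cen(proj("wrist",np.vstack([np.c_[C+p,0*th+z] for z in(.005,.035)]),T))
from scipy.optimize import least_squares
f=least_squares(lambda p:pred(p)[0]-ob,[.563,-.2255],diff_step=1e-3)
print(f.x,a,pred(f.x)[1],f.fun,ctrl.current_t())
np.save("reel.npy",f.x)
R,o=stand([.627,.3319,np.radians(17.37)]); Rt=np.c_[-R[:,0],R[:,1],-R[:,2]]
for z in(.007,.15): print(ctrl.ik(o+R@[0,0,z],Rt))
E
```

```text
[ 253  246   67   54 2072]
[ 0.5606 -0.2284] 2952.5 3870.152522038785 [-0.  0.] 19.525
[ 24.8561  33.0368  97.4757  -9.4144  21.9584 -74.6395]
[ 25.911   18.2311  98.7797  -6.9046  35.4501 -76.8126]
```

Mask was cut at row 300, so I'll step back and re-measure.

```bash
python3 - <<'E'
from w import *
from scipy.optimize import least_squares
th=np.linspace(0,6.283,60); C=np.c_[.031*np.cos(th),.031*np.sin(th)]
def cen(pts):
    M=cv2.moments(cv2.convexHull(pts.astype(np.float32).reshape(-1,1,2))); return np.array([M['m10'],M['m01']])/M['m00'],M['m00']
ctrl.move_l([.46,-.235,.17],.15); T=wpose(); im=ctrl.read_camera("wrist")
m=cv2.inRange(cv2.cvtColor(im,cv2.COLOR_BGR2HSV),(105,120,40),(130,255,255)); m[310:]=0
n,l,st,_=cv2.connectedComponentsWithStats(m); k=1+st[1:,4].argmax(); print(st[k])
ob,a=cen(np.argwhere(l==k)[:,::-1])
pred=lambda p:cen(proj("wrist",np.vstack([np.c_[C+p,0*th+z] for z in(.005,.035)]),T))
f=least_squares(lambda p:pred(p)[0]-ob,[.563,-.2255],diff_step=1e-3)
print(f.x,a,pred(f.x)[1],ctrl.current_t()); np.save("reel.npy",f.x)
E
```

```text
[ 260  287   58   23 1022]
[ 0.5438 -0.2335] 976.5 3782.898087567417 20.0083
```

Wrong way: image up is toward the robot, so I need to move forward.

```bash
python3 - <<'E'
from w import *
from scipy.optimize import least_squares
th=np.linspace(0,6.283,60); C=np.c_[.031*np.cos(th),.031*np.sin(th)]
def cen(pts):
    M=cv2.moments(cv2.convexHull(pts.astype(np.float32).reshape(-1,1,2))); return np.array([M['m10'],M['m01']])/M['m00'],M['m00']
ctrl.move_l([.57,-.222,.17],.2); T=wpose(); im=ctrl.read_camera("wrist")
m=cv2.inRange(cv2.cvtColor(im,cv2.COLOR_BGR2HSV),(105,120,40),(130,255,255)); m[300:]=0
n,l,st,_=cv2.connectedComponentsWithStats(m); k=1+st[1:,4].argmax(); print(st[k])
ob,a=cen(np.argwhere(l==k)[:,::-1])
pred=lambda p:cen(proj("wrist",np.vstack([np.c_[C+p,0*th+z] for z in(.005,.035)]),T))
f=least_squares(lambda p:pred(p)[0]-ob,[.563,-.2255],diff_step=1e-3)
print(f.x,a,pred(f.x)[1],ctrl.current_t())
if abs(a/pred(f.x)[1]-1)<.05 and np.linalg.norm(f.x-[.563,-.2255])<.006:
    x,y=f.x; ctrl.move_l([x,y,.06],.15)
    print(ctrl.move_l([x,y,.012],.06,contact_N=8),ctrl.current_tool_pos())
    ctrl.command_gripper(0.); print(ctrl.current_grip_width()*91,ctrl.current_grasp_force())
    ctrl.move_l([x,y,.2],.15); print(ctrl.current_grip_width()*91,ctrl.current_t())
E
```

```text
[ 281  182   70   71 2726]
[ 0.5661 -0.2262] 3835.5 4076.9522790743504 20.7583
```

Estimates agree within 3 mm; the area gate was only slightly too strict. I'll grasp at (0.565,-0.226).

```bash
python3 - <<'E'
from w import *
from fit import stand
x,y=.565,-.226
ctrl.move_l([x,y,.06],.15)
print(ctrl.move_l([x,y,.012],.06,contact_N=8),ctrl.current_tool_pos())
ctrl.command_gripper(0.); print(ctrl.current_grip_width()*91,ctrl.current_grasp_force())
if ctrl.current_grip_width()*91>55:
    ctrl.move_l([x,y,.30],.2); print(ctrl.current_grip_width()*91)
    R,o=stand([.627,.3319,np.radians(17.37)]); Rt=np.c_[-R[:,0],R[:,1],-R[:,2]]
    ctrl.goto(o+R@[0,0,.13],Rt); ctrl.move_l(o+R@[0,0,.075],.1)
    print(ctrl.current_grip_width()*91,ctrl.current_contact_force(),ctrl.current_t())
    s=ctrl.read_camera("scene");t=ctrl.read_camera("top")
    cv2.imwrite("pics/rpre.png",np.hstack([cv2.resize(s[135:260,335:460],(400,400)),cv2.resize(t[130:280,130:280],(400,400))]))
    # predicted reel top/bottom centres, post tip
    for n in("scene","top"): print(n,proj(n,np.array([[0,0,.068],[0,0,.098],[0,0,.05],[0,0,0]])@R.T+o).tolist())
E
```

```text
False [ 0.5652 -0.2261  0.0122]
61.727780348824965 30.000459607690573
61.38561111702124
61.69569292737526 [-0.2222  0.1977 -0.2221] 27.4083
scene [[400.45511607949595, 185.31506374390545], [396.40455000309606, 175.60256564998951], [402.85552155820596, 191.07078607921832], [409.40844276015645, 206.7834626491292]]
top [[200.70737464508227, 210.0901516871809], [198.93884634784763, 213.37641226812698], [201.72230450467774, 208.20421975426848], [204.3752507515484, 203.2745430914226]]
```

View pics/rpre.png

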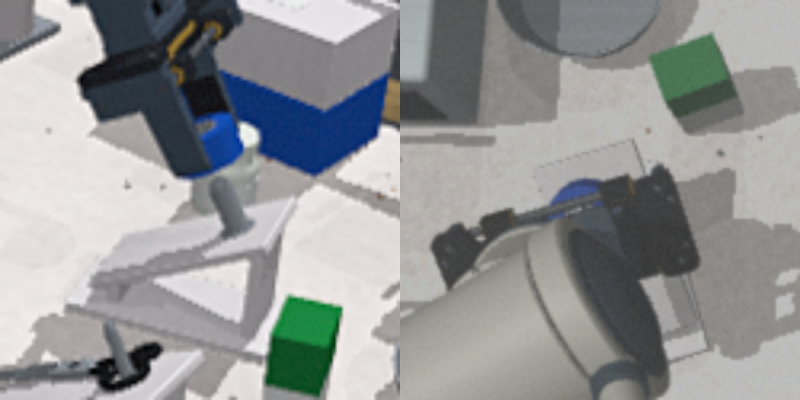

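The reel is held square above the post, whose foot and tip match the prediction within about 1 px. I'll descend with contact stop.

```bash
python3 - <<'E'
from w import *
from fit import stand
R,o=stand([.627,.3319,np.radians(17.37)])
c=ctrl.move_l(o+R@[0,0,.02],.05,contact_N=5); print(c,R.T@(ctrl.current_tool_pos()-o),R.T@ctrl.current_contact_force(),ctrl.current_wrist_torque())
if not c:
    c=ctrl.move_l(o+R@[0,0,.002],.03,contact_N=6); print(c,R.T@(ctrl.current_tool_pos()-o),R.T@ctrl.current_contact_force())
print(ctrl.current_grip_width()*91,ctrl.current_t())
E
```

```text
False [0.0002 0.     0.0203] [ 0.2252  0.2788 -0.2402] [-0.07    0.3674  0.0257]
True [-0.0001 -0.0001  0.0073] [-0.2066  0.2475 -0.3271]
61.76899572881929 29.2167
```

```bash
python3 - <<'E'
from w import *
from fit import stand
R,o=stand([.627,.3319,np.radians(17.37)])
ctrl.command_gripper(1.0); ctrl.move_l(o+R@[0,0,.13],.12)
ctrl.goto([.42,.1,.35],down(180)); ctrl.sleep(.3)
im=ctrl.read_camera("scene"); cv2.imwrite("pics/end.png",im)
m=cv2.inRange(cv2.cvtColor(im,cv2.COLOR_BGR2HSV),(105,120,40),(130,255,255)); w=np.zeros_like(m); w[170:225,385:430]=m[170:225,385:430]
n,l,st,ce=cv2.connectedComponentsWithStats(w); k=1+st[1:,4].argmax(); print(st[k])
th=np.linspace(0,6.283,60)
for d in(0,.008):
    L=np.vstack([np.c_[.031*np.cos(th),.031*np.sin(th),0*th+z+d] for z in(0,.03)]); h=proj("scene",L@R.T+o); print(d,h.min(0),np.ptp(h,axis=0))
a=cv2.imread("pics/hung.png")[:,:400]; b=cv2.resize(im[165:290,305:430],(400,400)); print("shears area diff",cv2.absdiff(a,b)[220:330,60:300].mean())
print(ctrl.current_t())
E
```

```text
[395 192  25  20 301]
0 [394.8817 191.7129] [25.2349 20.918 ]
0.008 [393.8137 189.1991] [25.2797 20.931 ]
shears area diff 3.694229797979798
32.4667
```

The reel's outline matches the seated prediction within 1 px, and the shears area shows only a small change since they were hung.

```bash
python3 -c "
from bench import ctrl
print(ctrl.sign_off())"
```

```text
the job is handed in; nothing more can be done
None
```

I handed the job in at about 32 s: the shears hang by their larger ring on the thin peg, points down the slope, and the tape reel is on the thick post, both home against their boards by my contact and camera checks.

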